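# Put the bean grinder back together

## Task

The coffee grinder has been taken apart for cleaning. Slide its grounds container fully home into the bay in its front, handle outwards, and set the bean hopper on top: lugs into the slots, push it down against the spring and turn it a quarter-turn clockwise until it locks, without forcing it. Leave the crockery and the brush where they are.

Things in the scene. Friction and masses are not known exactly. Their poses are not given: they have to be found in the camera images.
- grinder: bean grinder, fixed: steel head on a black body 170 mm deep (x -85 to +85), 140 wide, cover 180 mm high, dial and bay in its front. Origin: on the table, on the vertical axis of the round hopper collar on its top; z up; -x is the front. The steel front above the bay stands at x = -85; the floor plate reaches out to x = -112
- bay (a point): middle of the back edge of the bay's floor, at the back wall (grinder x = -27, y = 0, z = 10 mm); axes of the grinder. The bay is open towards -x, roofed 84 mm above its floor, 90 mm wide between side cheeks, mouth 58 mm in front of the back wall and flared to 102 mm. The container at home touches the back wall and stands 22 mm proud of the front above
- collar (a point): centre of the hopper collar's top face, 186 mm above the table; axes of the grinder. Bore 66 mm, cut by two lug slots 20 mm wide (86 mm from end to end) on the +y and -y sides. Under the 12 mm lip a groove lets the lugs turn only clockwise seen from above, a quarter turn to a stop. At its end a 4 mm deep notch in the groove's roof, with 6 degrees of play, lets them spring up and lock
- seal_seat (a joint): sprung seat in the collar that carries the spigot's underside: 0 m free (173 mm above the table), grows downwards. 6 N start it, then 0.8 N per mm; it bears the hopper's weight without sinking. The hopper can turn only when pushed down 8.5 mm or more; its shoulder meets the collar at 10.5 mm (about 11 N of push). Locked it reads 0.004
- hopper_centre (a point): bean hopper, 0.35 kg: black spigot 62 mm across, 24 high, with two 14 mm wide lugs at its foot reaching to 40 mm radius, smoked funnel, fixed black lid 132 mm across with a grey grip bar. Stands on the spigot. Point: on the axis, 62 mm above the underside. z up; x along bar and lugs (a half turn makes no difference). Goes in with the bar along the grinder's y, is locked with the bar along its x
- hopper_grip (a point): middle of the grey grip bar on the hopper's lid, on its axis, 113 mm above the hopper's underside and 21 mm above the lid; the bar is 72 mm long (x), 16 thick (y), its top 124 mm above the underside; axes as hopper_centre
- container_centre (a point): grounds container, 0.16 kg: smoked clear open box 80 mm deep (x), 86 wide (y), 75 high, walls 3 mm, black front panel (79 high) with a handle; upright on the table. Point: the box's centre, 37.5 mm above its underside. z up; +x is its back, that goes into the bay first; the handle is on -x. Fully home this point is at x = -67, y = 0 mm of the grinder
- container_grip (a point): grip point of the container's handle, an upright plate 14 mm thick that stands out 44 mm from the front panel, from 26 to 68 mm above the container's underside; the point is 67 mm in front of the box's centre (-x), 48 mm above the underside; axes as container_centre
- cup: white china cup with a handle, 84 mm across, 70 mm high; origin at the centre of its underside
- glass_a: clear tumbler, 72 mm across, 110 mm high; origin at the centre of its underside
- glass_b: clear tumbler like the other, on the grinder's other side; origin at the centre of its underside
- pitcher: steel milk jug with a handle, 92 mm across, 100 mm high; origin at the centre of its underside
- sugar_jar: white china sugar jar with a steel cap, 72 mm across, 130 mm high; origin at the centre of its underside
- saucer: white plate, 150 mm across, 20 mm high; origin at the centre of its underside
- brush: grinder brush lying flat, 170 mm long; origin under its middle, x along it
Not all that is in view belongs to the job. What is shaped like the part that bears hopper_centre but green is not meant.

How it is judged (in metres and radians):
At the end, for the whole second after the job is handed in: Container flat in the bay, handle outwards, within 4 mm of the back wall, 5 mm sideways, 4 degrees of straight. Hopper upright, within 6 mm of the collar axis, grip bar front to back within 9 degrees, lugs sprung up into the notches (spigot underside 167.3 to 171.3 mm above the table) (x of container_centre in the frame of grinder between -0.071 and -0.063 m and y of container_centre in the frame of grinder between -0.005 and 0.005 m and z of container_centre in the frame of grinder between 0.0445 and 0.0505 m and x of container_grip in the frame of grinder below -0.12 m and angle between the x axis of container_centre and the x axis of grinder, either way round below 0.07 rad and angle between each of container_centre, hopper_centre's own z axis and vertical below 0.06 rad and z of hopper_centre in the frame of grinder between 0.2293 and 0.2333 m and angle between the x axis of hopper_centre and the x axis of grinder, either way round below 0.16 rad and horizontal distance between hopper_centre and grinder below 0.006 m); the robot touches nothing.
It fails at once if the cup or a glass is pushed more than 25 mm from where it stood (distance of any of cup, glass_a, glass_b from where it was at the start of the episode above 0.025 m).
It fails at once if the milk jug or the sugar jar is pushed more than 25 mm from where it stood (distance of any of pitcher, sugar_jar from where it was at the start of the episode above 0.025 m).
It fails at once if the plate or the brush is pushed more than 25 mm from where it stood (distance of any of saucer, brush from where it was at the start of the episode above 0.025 m).
It fails at once if the hopper is forced against the grinder with more than 150 N (contact force between hopper and grinder above 150 N).
It also fails if it takes over 67 s, if anything falls off the work surface, if the arm or the gripper's body presses on something with over 40 N, if the wrist force passes 120 N, or if a joint passes its speed limit or range.

## Robot

A 6-joint arm with a two-finger parallel gripper is mounted at the origin on the work surface. World frame = base frame: x ahead of the robot, y to its left, z up, the work surface at z = 0. Lengths are in m, angles in degrees, forces in N, time in s.
With the tool pointing down it reaches from about 0.275 to 0.775 m from the base axis. Payload 14.6 kg.
Tool frame: the origin (TCP) lies midway between the tips of the shut fingers; the grasp point (between the pads) lies 19 mm behind it (robot.hold_point_z is the distance from the TCP to the grasp point, in m); z points along the fingers, y is the direction in which the jaws open and shut (so a half turn about z gives the same grasp; the last joint's range is limited). The gripper opens to 85 mm and grips with 20 to 120 N. Pads are 22 mm wide; open, the fingers measure 114 mm over their backs; the gripper's body (76 mm by 85 mm) begins 54 mm behind the grasp point. The pads swing forward as they close: fully open they stand 13 mm farther back than shut.
Start: joints at [59.742, 15.075, -2.767, 72.158, 0, 81.102], TCP at [0.191, 0.489, 0.231] pointing down, gripper open.
Joint ranges: [-151.79, 151.79], [-50.71, 97.33], [-67.44, 78.34], [-121.81, 120.89], [-77.56, 73.72], [-180, 180]. Speed limits (degrees/s): [108.29, 108.29, 147.25, 159.86, 180, 180].

## Interface

Orientations are given as [roll, pitch, yaw] about the fixed x, y, z axes, in that order (R = Rz(yaw) Ry(pitch) Rx(roll)).
In Python, from station import robot gives the robot as it stands. The module is installed in compiled form; this text tells all that it offers.
- The arm moves only by the shell command python3 -m pendant 'ROWS' [OPENING] [FORCE]. ROWS is JSON, a list of rows, each an object of numbers: "tx", "ty", "tz": the shift along the world's x, y, z scaled (see below); "wx", "wy", "wz": the turn, a rotation vector about the world's x, y, z scaled (see below). In form: [{"tx": .., "ty": .., "tz": .., "wx": .., "wy": .., "wz": ..}, ...]. A call has 1 to 20 rows; each row shifts and turns the commanded pose from where the row before left it; what a row does not reach is not made up. The controller multiplies each number of a shift by 300 mm and each number of a turn by 180 degrees. A row lasts 1/8 s, in which the tool goes at most 62.5 mm and 10.7 degrees, less where a joint would pass 70% of its speed; a pose out of reach is approached as far as the arm can. A call with a number of a shift or a turn outside -1 to 1 is refused whole. A call with a gripper value outside its range is refused whole. OPENING is the closure, from 0 (fully open) to 1 (shut), set as the call begins (- or left out, the last holds). The fingers move at their own pace and stop on an object; FORCE is the grip in N (left out, the last holds). Time passes only in rows, so rows that do not move let the fingers close. It gives the time, the measured TCP pose, the force and the opening at its end, in the units of the state.
- robot.observe(): the state, without advancing time (a new reading comes with each control period).
- robot.grab_frame(name): name is "scene" or "top" or "wrist"; returns (picture, depth): 480x640x3 uint8, red, green, blue; 480x640 float32, m along the optical axis (not along the pixel's ray), 0 where there is no reading.
- robot.calibration(name): a dict with "K" (3x3 intrinsics, pixels), "xyz" and "rotation" of the camera in the world. Camera axes: x right, y up, looking along -z (the intrinsics and any distortion apply to the point x, -y, -z); pixel columns grow to the right and rows downward; lengths in m; the calibration is good to about 2 mm. A picture is of the moment at which its call begins: read the wrist's pose just before it. calibration takes no time and is no camera call; for the wrist camera it gives the pose at the moment of the call.
- robot.close_job(): hands the job in, once; it reports no verdict.
The state is a dict: "t": time; "qpos": joint angles; "dq": joint speeds; "effort": joint torques, N m; "tcp_pos": TCP position; "tool_rot": TCP orientation; "wrist_force": force on the tool from outside, world axes, zero at the start; "wrist_torque": the same for the moment, N m; "width": opening from 0.0 (shut) to 1.0 (fully open).
Only numpy, scipy, OpenCV 4.12 (cv2) and the standard library are available. Lean on these libraries where they do the work, as an engineer would, in place of code of your own. Each camera call takes 0.05 s, during which the arm holds its last target.

## Working session

There is one attempt and no reset: what is moved stays moved. The work goes in short steps, Python scripts to look and compute and a shell command to move; the robot and the scene stay as the last step left them, time stands still between calls to the robot, and variables do not carry over. Pictures are saved under pics/ and viewed, and the job is handed in when it is done.

```bash
mkdir -p pics
cat > h.py <<'E'
import numpy as np, cv2
from station import robot
def grab(n,tag):
    c=robot.calibration(n); im,d=robot.grab_frame(n)
    cv2.imwrite(f'pics/{tag}.png',im[:,:,::-1]); np.savez(f'pics/{tag}.npz',im=im,d=d,K=c['K'],xyz=c['xyz'],R=np.array(c['rotation']))
    return im,d,c
def load(tag): return np.load(f'pics/{tag}.npz')
def world(f):
    K=f['K'];d=f['d'];v,u=np.mgrid[0:480,0:640]
    x=(u-K[0,2])/K[0,0]*d; y=(v-K[1,2])/K[1,1]*d
    p=np.stack([x,-y,-d],-1)
    return p@f['R'].T+f['xyz']
def plane(f,u,v,z):
    K=f['K'];r=f['R']@np.array([(u-K[0,2])/K[0,0],-(v-K[1,2])/K[1,1],-1])
    o=f['xyz'];return o+r*(z-o[2])/r[2]
E
python3 - <<'E'
from h import *
for n in ['scene','top','wrist']:
    im,d,c=grab(n,n+'0'); print(n,c)
print(robot.observe())
E
```

```text
scene {'K': array([[609.58965518,   0.        , 319.11964773],
       [  0.        , 609.58965518, 223.87747836],
       [  0.        ,   0.        ,   1.        ]]), 'xyz': array([1.15514185, 0.81448688, 1.60988876]), 'rotation': array([ 35.0823635 ,   0.37454157, 140.87851794])}
top {'K': array([[614.62863235,   0.        , 323.98335864],
       [  0.        , 614.62863235, 242.36131412],
       [  0.        ,   0.        ,   1.        ]]), 'xyz': array([ 0.2569387 , -0.00526667,  1.78038687]), 'rotation': array([  8.57486211,  -0.16190496, -89.41312066])}
wrist {'K': array([[378.56787715,   0.        , 325.92170841],
       [  0.        , 378.56787715, 234.77824326],
       [  0.        ,   0.        ,   1.        ]]), 'xyz': array([0.12283003, 0.51546086, 0.37323982]), 'rotation': array([-1.68443117e+01,  2.36025457e-02,  6.86848472e+01])}
{'t': 0.15, 'qpos': array([ 5.97423736e+01,  1.50926503e+01, -2.79383911e+00,  7.21576503e+01,
        8.22696406e-04,  8.11016022e+01]), 'dq': array([ 0.00689805, -0.01586944,  0.13084933,  0.07929643,  0.0677485 ,
        0.02960127]), 'effort': array([ 1.33487320e-03, -6.37826371e+01,  3.84649658e+01,  1.06021785e-02,
       -1.28613729e-04,  2.41941405e-05]), 'tcp_pos': array([0.19111842, 0.4887707 , 0.23094462]), 'tool_rot': array([-1.79956519e+02, -7.64045096e-03,  1.58640768e+02]), 'wrist_force': array([ 0.28080652,  0.35731789, -0.47178716]), 'wrist_torque': array([-0.0253423 ,  0.02953069, -0.05943753]), 'width': 1.0022953460870156}
```

```bash
sed -i "s/R=np.array(c\['rotation'\])/R=Rot.from_euler('xyz',c['rotation'],degrees=True).as_matrix()/; 1a from scipy.spatial.transform import Rotation as Rot" h.py
python3 - <<'E'
from h import *
for n in ['scene0','top0','wrist0']:
    f=dict(np.load(f'pics/{n}.npz')); f['R']=Rot.from_euler('xyz',f['R'],degrees=True).as_matrix(); np.savez(f'pics/{n}.npz',**f)
    print(n, world(f)[240,320], f['d'][240,320])
E
```

```text
scene0 [ 0.49022746 -0.01526423  0.00757763] 1.922344
top0 [0.53102253 0.00415476 0.00833052] 1.7931012
wrist0 [2.31016546e-01 4.66511058e-01 2.14491127e-04] 0.3913843
```

View pics/scene0.png

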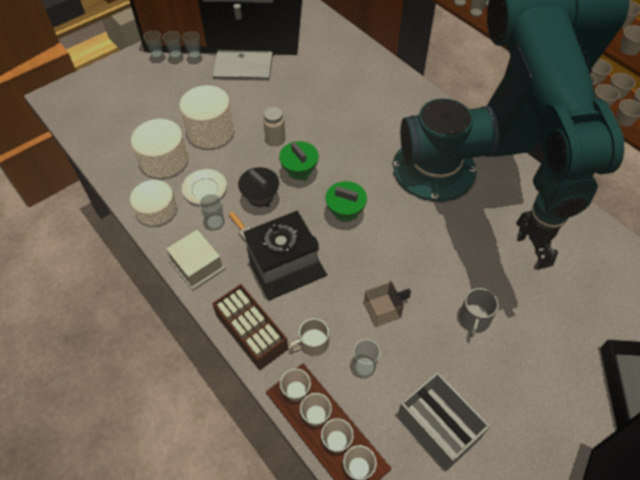

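View pics/top0.png

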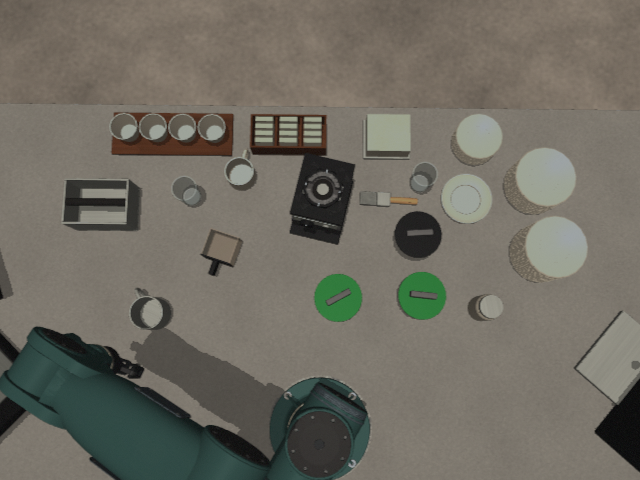

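View pics/wrist0.png

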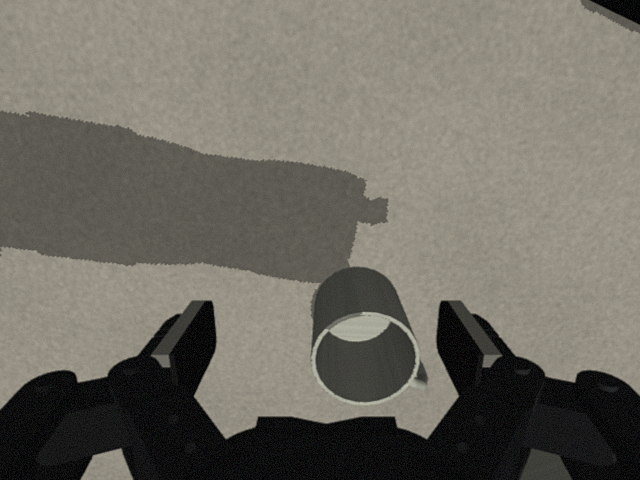

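Run:
```python
from h import *
f=load('top0'); im=f['im'];W=world(f)
for (u,v) in [(250,300),(300,330),(400,340),(450,240),(280,100+20)]: print((u,v),W[v,u].round(4))
c=im[140:290,170:450,::-1]
cv2.imwrite('pics/topc.png',cv2.resize(c,(800,430),interpolation=cv2.INTER_CUBIC))
f=load('scene0'); im=f['im'];Ws=world(f)
for (u,v) in [(400,220),(200,330),(300,320),(340,400)]: print('s',(u,v),Ws[v,u].round(4))
c=im[150:350,190:430,::-1]
cv2.imwrite('pics/scc.png',cv2.resize(c,(720,600),interpolation=cv2.INTER_CUBIC))
```

```text
(250, 300) [ 0.3549  0.2045 -0.0016]
(300, 330) [0.2705 0.0584 0.0066]
(400, 340) [ 0.2452 -0.2281 -0.0008]
(450, 240) [ 0.537  -0.3778 -0.0037]
(280, 120) [0.8681 0.1229 0.082 ]
s (400, 220) [0.24   0.0868 0.0041]
s (200, 330) [ 0.8554 -0.3752 -0.7494]
s (300, 320) [0.7094 0.1619 0.0043]
s (340, 400) [ 0.7704  0.4136 -0.0015]
```

View pics/topc.png

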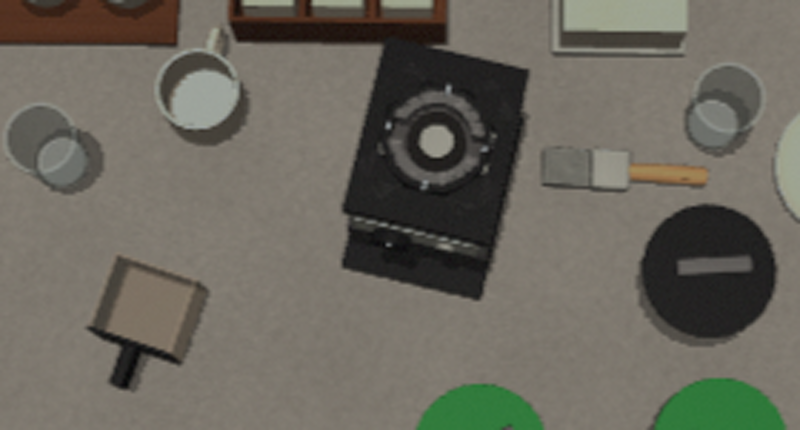

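View pics/scc.png

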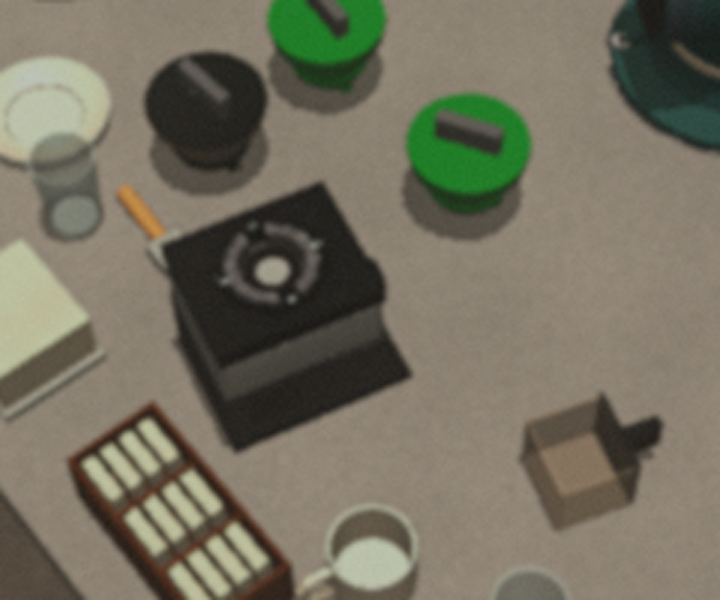

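Run:
```python
from h import *
for tag in ['top0','scene0']:
    f=load(tag); W=world(f)
    # grinder top plate via depth
    def sel(cx,cy,r,z0,z1):
        return (np.hypot(W[...,0]-cx,W[...,1]-cy)<r)&(W[...,2]>z0)&(W[...,2]<z1)
    m=sel(0.67,0.0,0.2,0.165,0.181+0.02)
    p=W[m]; print(tag,'grinder top',m.sum(),p.min(0).round(3),p.max(0).round(3),np.median(p[:,2]))
    r=cv2.minAreaRect((p[:,:2]*1000).astype(np.float32)); print(r)
    m=sel(0.55,-0.27,0.15,0.085,0.10); p=W[m]; print('lid',m.sum(),np.median(p,0).round(4),p.min(0).round(4),p.max(0).round(4)); print(cv2.minEnclosingCircle((p[:,:2]*1000).astype(np.float32)))
    m=sel(0.55,-0.27,0.1,0.108,0.14); p=W[m]; print('bar',m.sum(),np.median(p,0).round(4)); print(cv2.minAreaRect((p[:,:2]*1000).astype(np.float32)))
    m=sel(0.5,0.27,0.1,0.06,0.09); p=W[m]; print('cont rim',m.sum(),np.median(p,0).round(4)); print(cv2.minAreaRect((p[:,:2]*1000).astype(np.float32)))
    if tag=='top0':
        for n,(u,v) in dict(hop=(418,235),collar=(323,188),cont=(222,250),glb=(424,177),gla=(187,191),cup=(240,172),pit=(148,312),brush=(388,199),sauc=(467,198),jar=(488,307),g1=(338,298),g2=(422,296)).items(): print(n,plane(f,u,v,0.1).round(3),plane(f,u,v,0).round(3), W[v,u].round(3))
```

```text
top0 grinder top 3158 [ 0.547 -0.086  0.165] [0.743 0.087 0.196] 0.18013088490794726
((644.4358520507812, 0.141937255859375), (140.1727752685547, 172.91635131835938), 76.98483276367188)
lid 1741 [ 0.5233 -0.2682  0.0919] [ 0.4008 -0.3314  0.085 ] [ 0.695  -0.2015  0.1   ]
((549.614013671875, -270.97003173828125), 149.69345092773438)
bar 176 [ 0.5368 -0.2667  0.1225]
((537.93896484375, -267.57000732421875), (18.823789596557617, 72.37325286865234), 2.6523585319519043)
cont rim 297 [0.4769 0.302  0.072 ]
((481.3683776855469, 293.68341064453125), (89.18917846679688, 124.05078125), 71.82354736328125)
hop [ 0.534 -0.268  0.1  ] [ 0.55  -0.283  0.   ] [ 0.529 -0.264  0.126]
collar [ 0.664 -0.003  0.1  ] [ 0.689 -0.003  0.   ] [ 0.646 -0.003  0.177]
cont [0.486 0.274 0.1  ] [0.5  0.29 0.  ] [0.499 0.289 0.008]
glb [ 0.699 -0.287  0.1  ] [ 0.725 -0.303  0.   ] [ 0.725 -0.303  0.002]
gla [0.652 0.377 0.1  ] [0.675 0.4   0.   ] [0.674 0.399 0.006]
cup [0.708 0.231 0.1  ] [0.735 0.245 0.   ] [0.731 0.243 0.015]
pit [0.314 0.469 0.1  ] [0.317 0.497 0.   ] [ 0.317  0.498 -0.003]
brush [ 0.635 -0.1
[... 252 characters left out ...]
 [ 0.356 -0.047  0.128]
g2 [ 0.365 -0.277  0.1  ] [ 0.372 -0.293  0.   ] [ 0.364 -0.273  0.124]
scene0 grinder top 2671 [ 0.547 -0.088  0.165] [0.743 0.089 0.198] 0.18193747741670196
((644.5326538085938, -0.31233978271484375), (148.681640625, 172.34092712402344), 77.33512115478516)
lid 1051 [ 0.5396 -0.2642  0.0936] [ 0.4002 -0.3361  0.085 ] [ 0.6984 -0.1991  0.1   ]
((549.7411499023438, -270.4159240722656), 149.58689880371094)
bar 135 [ 0.5409 -0.2616  0.1238]
((537.403076171875, -266.04638671875), (23.419944763183594, 78.3491439819336), 2.6217942237854004)
cont rim 407 [0.4826 0.3024 0.0721]
((482.8692321777344, 292.6395568847656), (93.3453140258789, 123.21514129638672), 71.15723419189453)
```

```bash
python3 -m pendant '[{"tx":0.136,"ty":-0.1,"wz":0.003},{"tx":0.136,"ty":-0.1,"wz":0.003},{"tx":0.136,"ty":-0.1,"wz":0.003},{"tx":0.136,"ty":-0.1,"wz":0.003},{"tx":0.136,"ty":-0.1,"wz":0.004},{"tx":0.136,"ty":-0.1},{"tx":0},{"tx":0}]' 0
python3 - <<'E'
from h import *
f0=grab('wrist','w1'); f=load('w1'); W=world(f)
print(robot.observe()['t'],robot.observe()['tcp_pos'],robot.observe()['tool_rot'])
for z0,z1 in [(0.066,0.09),(0.06,0.072),(0.05,0.09)]:
    m=(np.hypot(W[...,0]-.48,W[...,1]-.29)<.11)&(W[...,2]>z0)&(W[...,2]<z1); p=W[m]
    if len(p): print(z0,len(p),np.median(p,0),cv2.minAreaRect((p[:,:2]*1000).astype(np.float32)))
E
```

```text
0.2 [0.1911447  0.48878032 0.23099382] [-1.79962646e+02 -6.49003588e-03  1.58638816e+02]invalid input
```

View pics/w1.png

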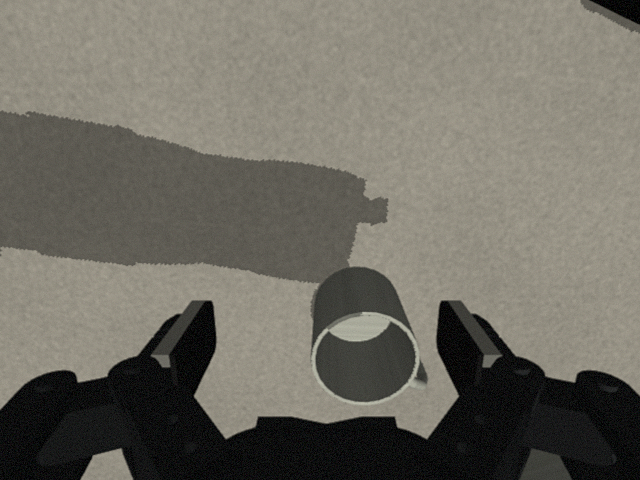

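```bash
python3 -m pendant '[{"tx":0.136,"ty":-0.1,"tz":0,"wx":0,"wy":0,"wz":0.003},{"tx":0.136,"ty":-0.1,"tz":0,"wx":0,"wy":0,"wz":0.003},{"tx":0.136,"ty":-0.1,"tz":0,"wx":0,"wy":0,"wz":0.003},{"tx":0.136,"ty":-0.1,"tz":0,"wx":0,"wy":0,"wz":0.003},{"tx":0.136,"ty":-0.1,"tz":0,"wx":0,"wy":0,"wz":0.004},{"tx":0.136,"ty":-0.1,"tz":0,"wx":0,"wy":0,"wz":0},{"tx":0,"ty":0,"tz":0,"wx":0,"wy":0,"wz":0},{"tx":0,"ty":0,"tz":0,"wx":0,"wy":0,"wz":0}]' 0
python3 - <<'E'
from h import *
f0=grab('wrist','w2'); f=load('w2'); W=world(f)
print(robot.observe()['t'],robot.observe()['tcp_pos'],robot.observe()['tool_rot'])
for z0,z1 in [(0.066,0.09),(0.06,0.072),(0.05,0.09)]:
    m=(np.hypot(W[...,0]-.48,W[...,1]-.29)<.11)&(W[...,2]>z0)&(W[...,2]<z1); p=W[m]
    if len(p): print(z0,len(p),np.median(p,0),cv2.minAreaRect((p[:,:2]*1000).astype(np.float32)))
E
```

```text
t: 1.2
tcp_pos: [0.4357, 0.309, 0.2311]
tool_rot: [-180.0, -0.0, 161.5]
wrist_force: [-0.1, -0.2, 0.4]
width: 1.0
1.25 [0.43534123 0.30931678 0.23124704] [-1.79992447e+02 -2.25472392e-02  1.61550462e+02]
0.066 3075 [0.47264718 0.29912781 0.07316418] ((483.2025451660156, 291.748291015625), (86.24771118164062, 124.05838012695312), 71.91737365722656)
0.06 2082 [0.46407927 0.3004978  0.06695307] ((481.64398193359375, 292.19671630859375), (85.20491027832031, 122.45365142822266), 72.49373626708984)
0.05 4729 [0.47708319 0.29552596 0.06776752] ((482.7530517578125, 291.8950500488281), (86.24771118164062, 125.00402069091797), 71.91737365722656)
```

View pics/w2.png

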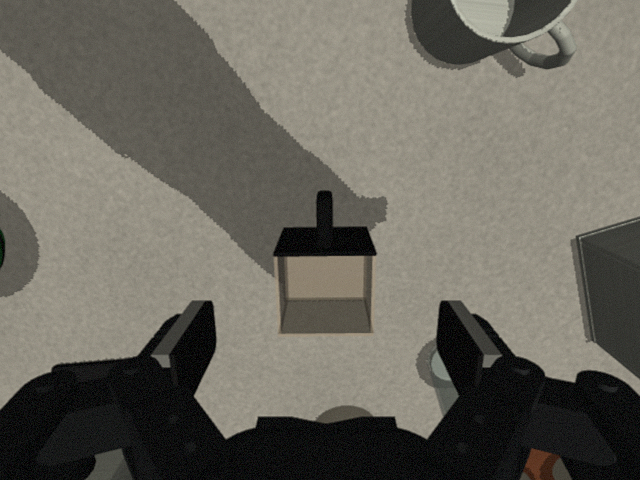

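```bash
python3 -m pendant '[{"tx":0,"ty":0,"tz":0,"wx":-0.017,"wy":-0.053,"wz":0.002},{"tx":0,"ty":0,"tz":-0.1,"wx":-0.017,"wy":-0.053,"wz":0},{"tx":0.021,"ty":-0.013,"tz":-0.19,"wx":0,"wy":0,"wz":0},{"tx":0,"ty":0,"tz":-0.19,"wx":0,"wy":0,"wz":0},{"tx":0,"ty":0,"tz":-0.12,"wx":0,"wy":0,"wz":0},{"tx":0,"ty":0,"tz":-0.07,"wx":0,"wy":0,"wz":0},{"tx":0,"ty":0,"tz":0,"wx":0,"wy":0,"wz":0},{"tx":0,"ty":0,"tz":0,"wx":0,"wy":0,"wz":0}]' 0
python3 - <<'E'
from h import *
grab('wrist','w3')
E
```

```text
t: 2.25
tcp_pos: [0.4424, 0.3058, 0.0313]
tool_rot: [179.8, 20.1, 161.9]
wrist_force: [-0.2, -0.3, -0.0]
width: 1.0
```

View pics/w3.png

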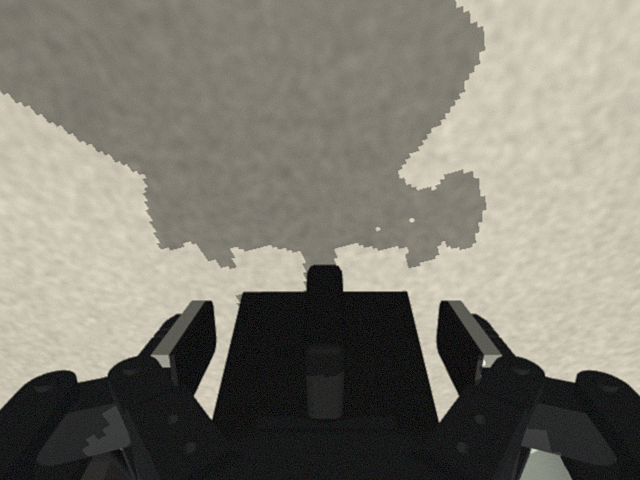

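```bash
Z='{"tx":0,"ty":0,"tz":0,"wx":0,"wy":0,"wz":0}'; python3 -m pendant '[{"tx":0,"ty":0,"tz":0,"wx":0,"wy":0,"wz":0},{"tx":0,"ty":0,"tz":0,"wx":0,"wy":0,"wz":0},{"tx":0,"ty":0,"tz":0,"wx":0,"wy":0,"wz":0},{"tx":0,"ty":0,"tz":0,"wx":0,"wy":0,"wz":0},{"tx":0,"ty":0,"tz":0,"wx":0,"wy":0,"wz":0},{"tx":0,"ty":0,"tz":0,"wx":0,"wy":0,"wz":0}]' 1 60
python3 - <<'E'
from h import *
f0=grab('wrist','w4');f=load('w4');W=world(f);print(robot.observe()['width'],robot.observe()['t'])
E
```

```text
t: 3.05
tcp_pos: [0.4424, 0.305, 0.0304]
tool_rot: [179.8, 20.1, 161.9]
wrist_force: [-0.6, -0.3, 4.0]
width: 0.154
0.15190422164376377 3.1
```

View pics/w4.png

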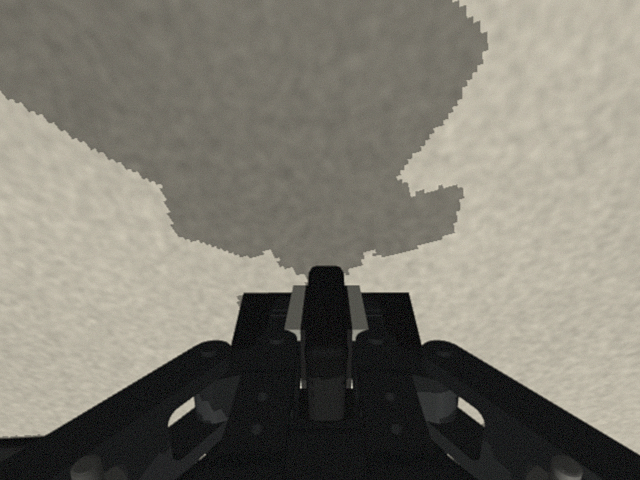

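```bash
python3 -m pendant '[{"tx":0,"ty":0,"tz":0.07,"wx":0,"wy":0,"wz":0},{"tx":0,"ty":0,"tz":0.07,"wx":0,"wy":0,"wz":0},{"tx":-0.005,"ty":-0.1,"tz":0,"wx":0,"wy":0,"wz":0},{"tx":-0.005,"ty":-0.16,"tz":0,"wx":0,"wy":0,"wz":0.007},{"tx":-0.005,"ty":-0.16,"tz":0,"wx":0,"wy":0,"wz":0.007},{"tx":-0.005,"ty":-0.16,"tz":0,"wx":0,"wy":0,"wz":0.007},{"tx":-0.004,"ty":-0.16,"tz":0,"wx":0,"wy":0,"wz":0.007},{"tx":0,"ty":-0.115,"tz":0,"wx":0,"wy":0,"wz":0},{"tx":0,"ty":0,"tz":0,"wx":0,"wy":0,"wz":0},{"tx":0,"ty":0,"tz":0,"wx":0,"wy":0,"wz":0}]'
python3 - <<'E'
from h import *
grab('wrist','w5');grab('top','top5');grab('scene','scene5')
print(robot.observe()['tcp_pos'],robot.observe()['tool_rot'])
f=load('top5');c=f['im'][140:320,240:480,::-1];cv2.imwrite('pics/top5c.png',cv2.resize(c,(800,600),interpolation=cv2.INTER_CUBIC))
f=load('scene5');c=f['im'][150:330,190:430,::-1];cv2.imwrite('pics/sc5c.png',cv2.resize(c,(800,600),interpolation=cv2.INTER_CUBIC))
E
```

```text
t: 4.35
tcp_pos: [0.435, 0.0488, 0.0721]
tool_rot: [179.8, 20.0, 166.9]
wrist_force: [-0.5, 0.7, -2.0]
width: 0.154
[0.43506589 0.04941759 0.0721617 ] [179.84027423  20.01882366 166.98143071]
```

View pics/w5.png

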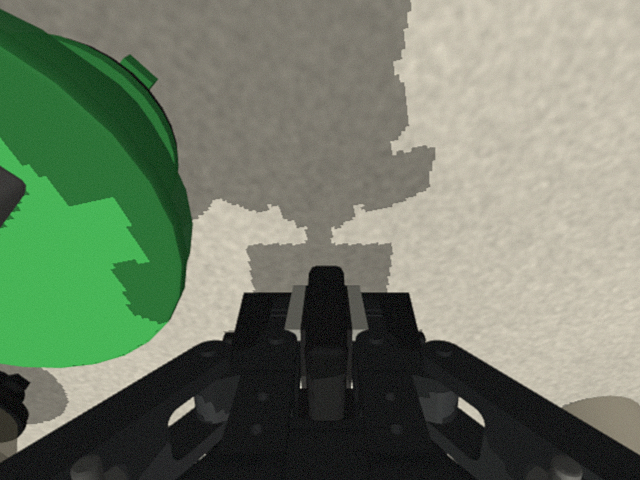

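View pics/top5c.png

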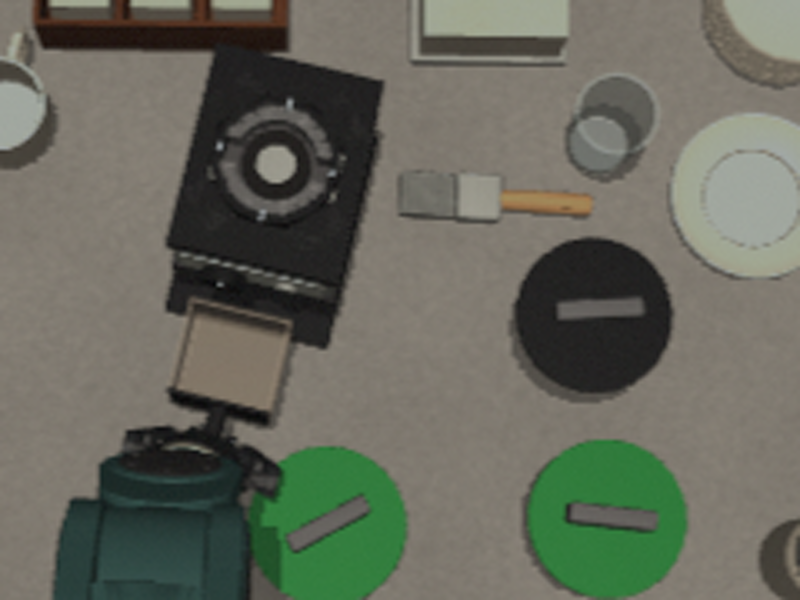

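View pics/sc5c.png

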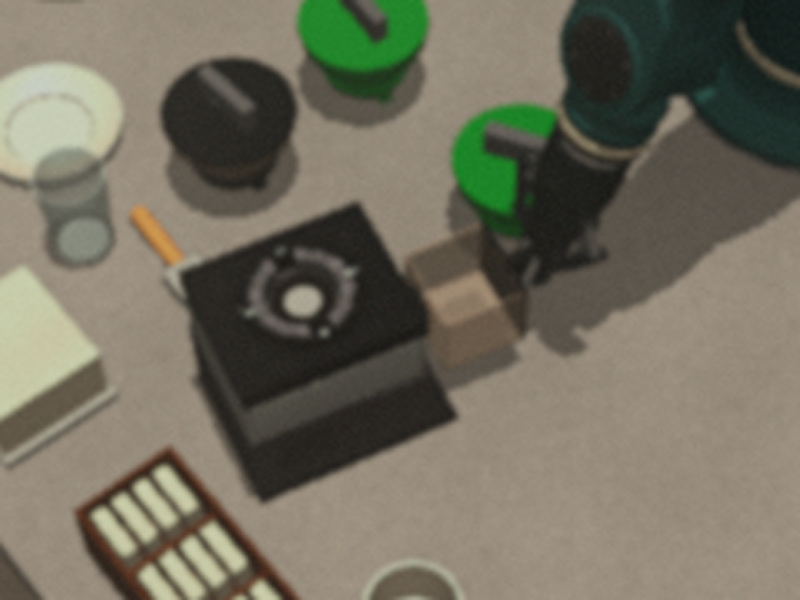

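Run:
```python
from h import *
for tag in ['top5','scene5']:
    f=load(tag);W=world(f);im=f['im'].astype(int)
    m=(np.hypot(W[...,0]-.645,W[...,1])<.13)&(abs(W[...,2]-.183)<.012); p=W[m]
    (c,s,a)=cv2.minAreaRect((p[:,:2]*1000).astype(np.float32)); print(tag,'gr',c,s,a)
    # grinder front steel edge etc; container floor: brownish transparent
    th=np.deg2rad(-13); X=np.array([np.cos(th),np.sin(th)]);Y=np.array([-np.sin(th),np.cos(th)])
    G=(W[...,:2]-np.array([.6445,0])); gx=G@X; gy=G@Y
    m=(gx>-.195)&(gx<-.10)&(abs(gy)<.07)&(W[...,2]>.045)&(W[...,2]<.135)
    p=np.stack([gx[m],gy[m]],-1)*1000; r=cv2.minAreaRect(p.astype(np.float32)); print('cont in grinder frame',m.sum(),r, np.percentile(W[m][:,2],[5,50,95]))
    for lo,hi in [(.045,.06),(.06,.09),(.09,.11),(.11,.13)]:
        mm=m&(W[...,2]>lo)&(W[...,2]<hi); 
        if mm.sum()>5: print(lo,mm.sum(),np.percentile(gx[mm],[1,50,99]).round(4),np.percentile(gy[mm],[1,50,99]).round(4))
```

```text
top5 gr (644.64794921875, 0.2075347900390625) (140.43809509277344, 173.6083221435547) 77.04962158203125
cont in grinder frame 672 ((-147.44049072265625, 2.0955772399902344), (94.8636474609375, 86.31797790527344), 0.20416399836540222) [0.04546472 0.06706663 0.12154826]
0.045 314 [-0.1938 -0.1485 -0.1153] [-0.0404  0.0061  0.0422]
0.06 102 [-0.1948 -0.1316 -0.1146] [-0.0411  0.0079  0.0427]
0.09 87 [-0.1947 -0.1296 -0.1136] [-0.041   0.0112  0.0435]
0.11 167 [-0.1945 -0.1615 -0.1002] [-0.041   0.0054  0.0449]
scene5 gr (643.7178955078125, -0.40654754638671875) (149.19773864746094, 172.42669677734375) 76.5735855102539
cont in grinder frame 1017 ((-152.49957275390625, 2.986602783203125), (84.51671600341797, 95.71037292480469), 0.20827333629131317) [0.04714729 0.08619184 0.12068733]
0.045 245 [-0.1925 -0.1597 -0.1129] [-0.043  -0.0124  0.0465]
0.06 308 [-0.1925 -0.1587 -0.1115] [-0.0433  0.0143  0.0482]
0.09 244 [-0.1929 -0.1573 -0.1119] [-0.0429  0.0069  0.0485]
0.11 219 [-0.1939 -0.1572 -0.1116] [-0.042   0.0059  0.0487]
```

```bash
python3 -m pendant '[{"tx":-0.001,"ty":-0.004,"tz":-0.05,"wx":0,"wy":0,"wz":0},{"tx":0,"ty":0,"tz":-0.046,"wx":0,"wy":0,"wz":0},{"tx":0,"ty":0,"tz":0,"wx":0,"wy":0,"wz":0},{"tx":0.04,"ty":-0.0092,"tz":0,"wx":0,"wy":0,"wz":0},{"tx":0.04,"ty":-0.0092,"tz":0,"wx":0,"wy":0,"wz":0},{"tx":0.04,"ty":-0.0092,"tz":0,"wx":0,"wy":0,"wz":0},{"tx":0,"ty":0,"tz":0,"wx":0,"wy":0,"wz":0}]'
python3 -m pendant '[{"tx":0.04,"ty":-0.0092,"tz":0,"wx":0,"wy":0,"wz":0},{"tx":0.04,"ty":-0.0092,"tz":0,"wx":0,"wy":0,"wz":0},{"tx":0.025,"ty":-0.0058,"tz":0,"wx":0,"wy":0,"wz":0},{"tx":0,"ty":0,"tz":0,"wx":0,"wy":0,"wz":0}]'
```

```text
t: 5.38
tcp_pos: [0.4721, 0.0387, 0.0437]
tool_rot: [179.8, 20.1, 166.9]
wrist_force: [-1.1, 0.0, -2.3]
width: 0.154
t: 5.88
tcp_pos: [0.5029, 0.0316, 0.0434]
tool_rot: [179.8, 20.0, 166.9]
wrist_force: [-0.8, -1.3, -0.3]
width: 0.158
```

```bash
python3 -m pendant '[{"tx":0.016,"ty":-0.0037,"tz":-0.008,"wx":0,"wy":0,"wz":0},{"tx":0.013,"ty":-0.003,"tz":0,"wx":0,"wy":0,"wz":0},{"tx":0,"ty":0,"tz":0,"wx":0,"wy":0,"wz":0}]'
python3 -m pendant '[{"tx":0.009,"ty":-0.0021,"tz":0,"wx":0,"wy":0,"wz":0},{"tx":0,"ty":0,"tz":0,"wx":0,"wy":0,"wz":0}]'
```

```text
t: 6.25
tcp_pos: [0.5113, 0.0297, 0.0411]
tool_rot: [179.8, 20.0, 166.9]
wrist_force: [-0.6, -0.2, -0.5]
width: 0.156
t: 6.5
tcp_pos: [0.5139, 0.0291, 0.0412]
tool_rot: [179.8, 20.1, 166.9]
wrist_force: [-0.6, -0.2, -1.5]
width: 0.154
```

```bash
python3 -m pendant '[{"tx":0.007,"ty":-0.0016,"tz":0,"wx":0,"wy":0,"wz":0},{"tx":0,"ty":0,"tz":0,"wx":0,"wy":0,"wz":0}]'
python3 -m pendant '[{"tx":0.007,"ty":-0.0016,"tz":0,"wx":0,"wy":0,"wz":0},{"tx":0,"ty":0,"tz":0,"wx":0,"wy":0,"wz":0}]'
python3 - <<'E'
from h import *
print(robot.observe()['wrist_force'],robot.observe()['wrist_torque'])
E
```

```text
t: 6.75
tcp_pos: [0.516, 0.0286, 0.0412]
tool_rot: [179.8, 20.0, 166.9]
wrist_force: [0.0, 0.4, -0.8]
width: 0.154
t: 7.0
tcp_pos: [0.518, 0.0282, 0.0411]
tool_rot: [179.8, 20.0, 166.9]
wrist_force: [-0.4, -0.1, -1.4]
width: 0.155
[-0.38884367 -0.12975403 -1.44119153] [0.08501929 0.44561723 0.00214789]
```

```bash
python3 -m pendant '[{"tx":0.006,"ty":-0.0014,"tz":0,"wx":0,"wy":0,"wz":0},{"tx":0,"ty":0,"tz":0,"wx":0,"wy":0,"wz":0}]'
python3 -m pendant '[{"tx":0.006,"ty":-0.0014,"tz":0,"wx":0,"wy":0,"wz":0},{"tx":0,"ty":0,"tz":0,"wx":0,"wy":0,"wz":0}]'
```

```text
t: 7.25
tcp_pos: [0.5182, 0.0282, 0.0405]
tool_rot: [179.8, 19.9, 166.9]
wrist_force: [-10.1, 3.8, 5.0]
width: 0.156
t: 7.5
tcp_pos: [0.5182, 0.0282, 0.0404]
tool_rot: [179.9, 19.8, 167.0]
wrist_force: [-30.1, 7.6, 28.7]
width: 0.157
```

```bash
python3 -m pendant '[{"tx":-0.006,"ty":0.0014,"tz":0,"wx":0,"wy":0,"wz":0},{"tx":0,"ty":0,"tz":0,"wx":0,"wy":0,"wz":0},{"tx":0,"ty":0,"tz":0,"wx":0,"wy":0,"wz":0},{"tx":0,"ty":0,"tz":0,"wx":0,"wy":0,"wz":0}]' 0.5
python3 - <<'E'
from h import *
f0=grab('wrist','w6')
E
```

```text
t: 8.0
tcp_pos: [0.5199, 0.0277, 0.0411]
tool_rot: [179.8, 20.0, 166.9]
wrist_force: [-0.4, 0.7, -0.2]
width: 0.5
```

View pics/w6.png

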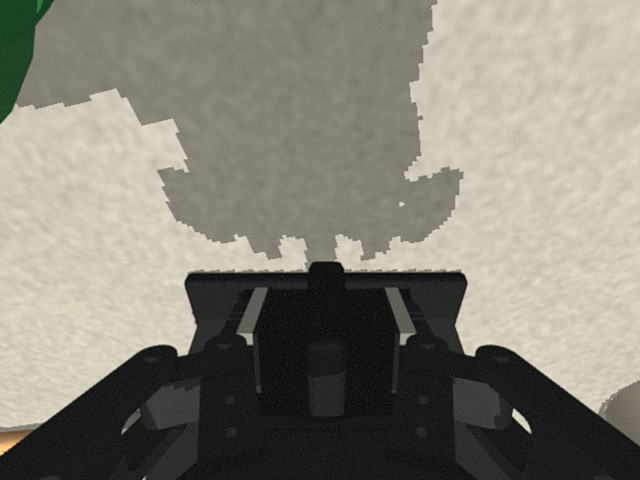

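```bash
python3 -m pendant '[{"tx":0,"ty":0,"tz":0.1,"wx":0,"wy":0,"wz":0},{"tx":0,"ty":0,"tz":0.17,"wx":0,"wy":0,"wz":0},{"tx":-0.02,"ty":0,"tz":0.18,"wx":0.0083,"wy":0.036,"wz":0},{"tx":-0.02,"ty":0,"tz":0.18,"wx":0.0083,"wy":0.036,"wz":0},{"tx":0,"ty":0,"tz":0.1,"wx":0.0083,"wy":0.036,"wz":0},{"tx":0.01,"ty":-0.1,"tz":0,"wx":0,"wy":0,"wz":0.058},{"tx":0.01,"ty":-0.1,"tz":0,"wx":0,"wy":0,"wz":0.058},{"tx":0.01,"ty":-0.1,"tz":0,"wx":0,"wy":0,"wz":0.058},{"tx":0.01,"ty":-0.1,"tz":0,"wx":0,"wy":0,"wz":0.058},{"tx":0.01,"ty":-0.1,"tz":0,"wx":0,"wy":0,"wz":0.058},{"tx":0.01,"ty":-0.1,"tz":0,"wx":0,"wy":0,"wz":0.058},{"tx":0.01,"ty":-0.1,"tz":0,"wx":0,"wy":0,"wz":0.058},{"tx":0.01,"ty":-0.1,"tz":0,"wx":0,"wy":0,"wz":0.058},{"tx":0.01,"ty":-0.1,"tz":0,"wx":0,"wy":0,"wz":0.058},{"tx":0.01,"ty":-0.08,"tz":0,"wx":0,"wy":0,"wz":0.058},{"tx":0,"ty":0,"tz":0,"wx":0,"wy":0,"wz":0},{"tx":0,"ty":0,"tz":0,"wx":0,"wy":0,"wz":0}]' 0
python3 - <<'E'
from h import *
grab('wrist','w7');grab('top','top7');grab('scene','scene7')
print(robot.observe()['tcp_pos'],robot.observe()['tool_rot'],robot.observe()['qpos'])
f=load('top7');c=f['im'][140:290,260:460,::-1];cv2.imwrite('pics/top7c.png',cv2.resize(c,(800,600),interpolation=cv2.INTER_CUBIC))
f=load('scene7');c=f['im'][190:310,230:390,::-1];cv2.imwrite('pics/sc7c.png',cv2.resize(c,(800,600),interpolation=cv2.INTER_CUBIC))
E
```

```text
t: 10.18
tcp_pos: [0.5429, -0.2661, 0.2339]
tool_rot: [179.9, 3.1, -88.8]
wrist_force: [0.6, -0.3, -0.7]
width: 1.003
[ 0.54292983 -0.26574358  0.23421703] [179.91112135   3.05027706 -88.71576001] [ -34.94868288   24.29731769   11.71489498   79.29333025    2.40742683
 -126.27470582]
```

View pics/w7.png

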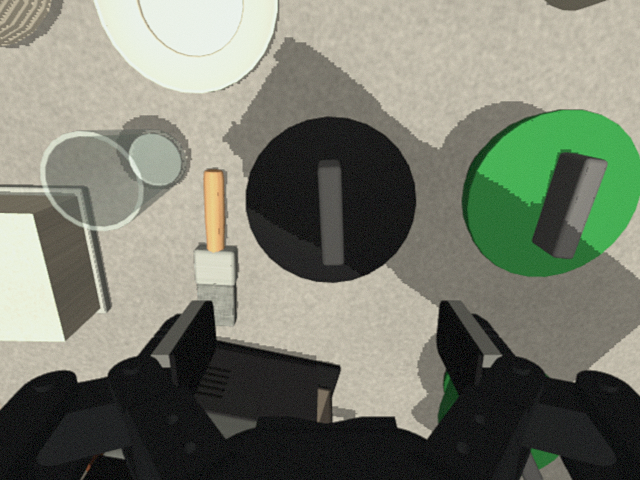

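View pics/top7c.png

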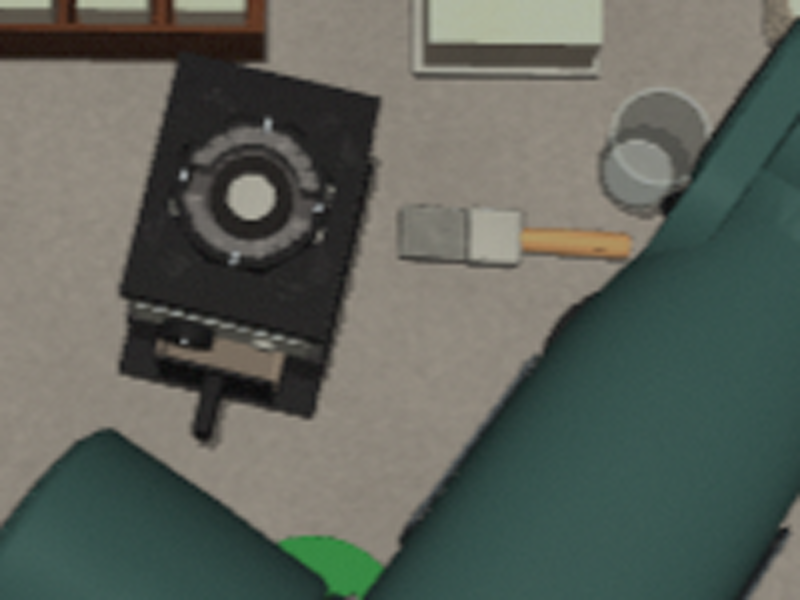

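View pics/sc7c.png

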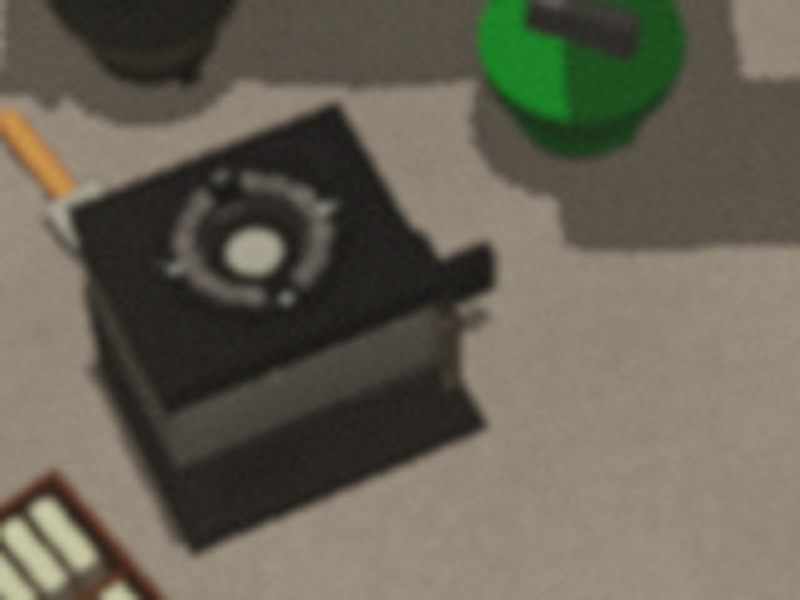

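Run:
```python
from h import *
f=load('w7');W=world(f);im=f['im']
cv2.imwrite('pics/w7c.png',cv2.resize(im[90:310,210:450,::-1],(720,660))[:600])
near=np.hypot(W[...,0]-.538,W[...,1]+.267)
for z0,z1,r in [(.085,.098,.075),(.116,.132,.05)]:
    m=(near<r)&(W[...,2]>z0)&(W[...,2]<z1);p=W[m]
    print(m.sum(),np.median(p[:,2]),cv2.minAreaRect((p[:,:2]*1000).astype(np.float32)),cv2.minEnclosingCircle((p[:,:2]*1000).astype(np.float32)))
# pixel based: bar by colour
R=Rot.from_euler('xyz',robot.observe()['tool_rot'],degrees=True)
for yaw in [-87,-88]:
    T=Rot.from_euler('xyz',[180,0,yaw],degrees=True); print(yaw,((T*R.inv()).as_rotvec(degrees=True)/180).round(4))
# container and grinder from top7
f=load('top7');W=world(f)
th=np.deg2rad(-13); X=np.array([np.cos(th),np.sin(th)]);Y=np.array([-np.sin(th),np.cos(th)])
G=(W[...,:2]-np.array([.6446,0]));gx=G@X;gy=G@Y
m=(gx>-.165)&(gx<-.088)&(abs(gy)<.06)&(W[...,2]>.06)&(W[...,2]<.11)
for a in [-.1,-.105,-.108,-.112,-.12,-.13,-.14,-.15]:
    mm=m&(abs(gx-a)<.003); print(a,mm.sum(),(np.percentile(gy[mm],[0,50,100]).round(4),np.median(W[mm][:,2])) if mm.sum() else '')
```

```text
19784 0.09171657568331765 ((540.2002563476562, -269.63995361328125), (130.26885986328125, 130.73138427734375), 48.4347038269043) ((540.1019897460938, -269.69775390625), 65.96996307373047)
2288 0.12346726579193312 ((540.0433959960938, -270.06439208984375), (16.01650619506836, 71.34757995605469), 3.7853379249572754) ((539.51220703125, -270.0060729980469), 35.91231918334961)
-87 [-0.0169 -0.0011  0.0095]
-88 [-0.0169 -0.001   0.004 ]
-0.1 6 (array([-0.0422,  0.0296,  0.0416]), np.float64(0.08735206440038457))
-0.105 49 (array([-0.0428,  0.0024,  0.0428]), np.float64(0.0864435878349612))
-0.108 87 (array([-0.0411,  0.0046,  0.0428]), np.float64(0.08387520229796097))
-0.112 20 (array([-0.027 ,  0.0025,  0.0312]), np.float64(0.0778400375193381))
-0.12 11 (array([-0.0068, -0.0004,  0.0075]), np.float64(0.07714763156376425))
-0.13 11 (array([-0.0067, -0.0005,  0.0056]), np.float64(0.07908791362194445))
-0.14 11 (array([-0.0055,  0.0002,  0.0066]), np.float64(0.07542659338196))
-0.15 10 (array([-0.005 ,  0.0006,  0.0065]), np.float64(0.07649420315929756))
```

View pics/w7c.png

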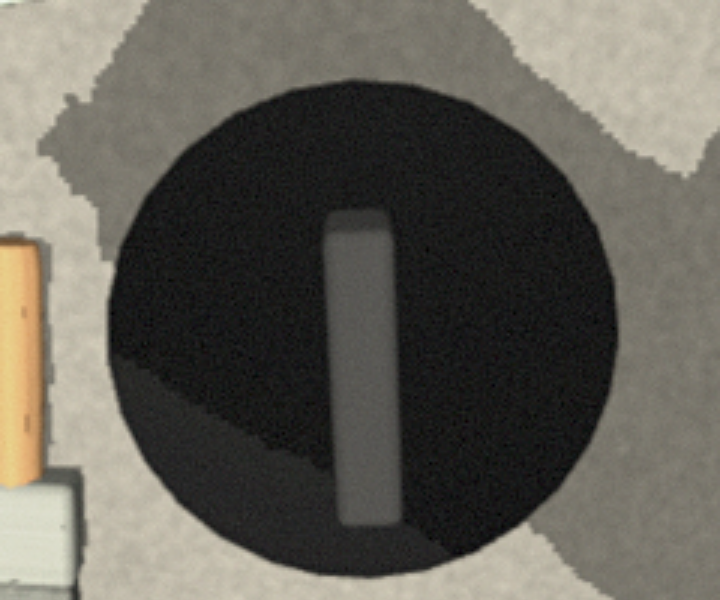

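```bash
python3 -m pendant '[{"tx":-0.009,"ty":-0.014,"tz":-0.1,"wx":-0.017,"wy":-0.001,"wz":0.014},{"tx":0,"ty":0,"tz":-0.17,"wx":0,"wy":0,"wz":0},{"tx":0,"ty":0,"tz":-0.12,"wx":0,"wy":0,"wz":0},{"tx":0,"ty":0,"tz":-0.063,"wx":0,"wy":0,"wz":0},{"tx":0,"ty":0,"tz":0,"wx":0,"wy":0,"wz":0},{"tx":0,"ty":0,"tz":0,"wx":0,"wy":0,"wz":0}]' 0
python3 - <<'E'
from h import *
o=robot.observe();print(o['tcp_pos'],o['tool_rot'],o['qpos'])
E
```

```text
t: 11.08
tcp_pos: [0.5407, -0.2707, 0.0992]
tool_rot: [-180.0, -0.1, -86.2]
wrist_force: [0.5, 0.3, -0.1]
width: 0.999
[ 0.54074212 -0.2706811   0.09920646] [-1.79990296e+02 -5.93314893e-02 -8.61531902e+01] [-3.42889325e+01  2.65427355e+01 -5.94453599e+00  5.74684570e+01
 -4.06746811e-02 -1.28135763e+02]
```

```bash
python3 -m pendant '[{"tx":-0.002,"ty":0.003,"tz":-0.003,"wx":0,"wy":0,"wz":0},{"tx":0,"ty":0,"tz":0,"wx":0,"wy":0,"wz":0},{"tx":0,"ty":0,"tz":0,"wx":0,"wy":0,"wz":0},{"tx":0,"ty":0,"tz":0,"wx":0,"wy":0,"wz":0},{"tx":0,"ty":0,"tz":0,"wx":0,"wy":0,"wz":0},{"tx":0,"ty":0,"tz":0,"wx":0,"wy":0,"wz":0},{"tx":0,"ty":0,"tz":0,"wx":0,"wy":0,"wz":0}]' 1 80
python3 - <<'E'
from h import *
grab('wrist','w8')
o=robot.observe();print(o['tcp_pos'],o['tool_rot'],o['wrist_force'])
E
```

```text
t: 11.95
tcp_pos: [0.5397, -0.2699, 0.0975]
tool_rot: [180.0, -0.0, -86.2]
wrist_force: [-3.1, 0.4, 5.9]
width: 0.172
[ 0.53972447 -0.26993545  0.09752259] [ 1.79958518e+02 -3.78123878e-02 -8.61555295e+01] [-0.7930273  -0.52159869  5.30823763]
```

View pics/w8.png

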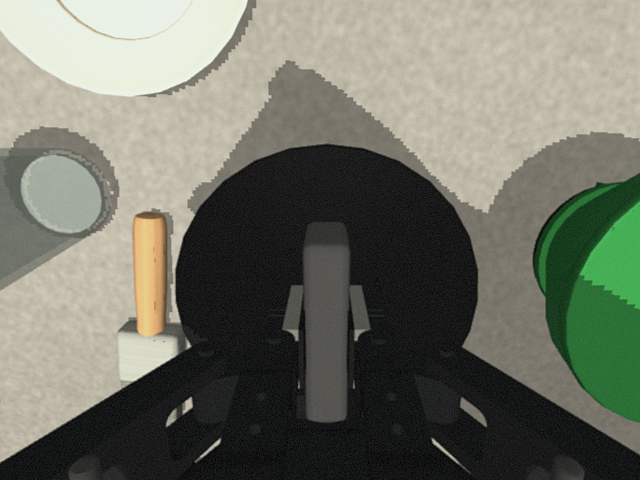

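```bash
python3 -m pendant '[{"tx":0,"ty":0,"tz":0.08,"wx":0,"wy":0,"wz":0},{"tx":0,"ty":0,"tz":0.16,"wx":0,"wy":0,"wz":0},{"tx":0,"ty":0,"tz":0.17,"wx":0,"wy":0,"wz":0},{"tx":0,"ty":0,"tz":0.17,"wx":0,"wy":0,"wz":0},{"tx":0,"ty":0,"tz":0.14,"wx":0,"wy":0,"wz":0},{"tx":-0.02,"ty":0.12,"tz":0.02,"wx":0,"wy":0,"wz":-0.02},{"tx":-0.02,"ty":0.14,"tz":0,"wx":0,"wy":0,"wz":-0.02},{"tx":-0.02,"ty":0.14,"tz":0,"wx":0,"wy":0,"wz":-0.02},{"tx":-0.02,"ty":0.14,"tz":0,"wx":0,"wy":0,"wz":-0.02},{"tx":-0.02,"ty":0.14,"tz":0,"wx":0,"wy":0,"wz":-0.013},{"tx":-0.02,"ty":0.14,"tz":0,"wx":0,"wy":0,"wz":0},{"tx":0,"ty":0.14,"tz":0,"wx":0,"wy":0,"wz":0},{"tx":0,"ty":0,"tz":0,"wx":0,"wy":0,"wz":0},{"tx":0,"ty":0,"tz":0,"wx":0,"wy":0,"wz":0},{"tx":0,"ty":0,"tz":0,"wx":0,"wy":0,"wz":0}]'
python3 - <<'E'
from h import *
grab('wrist','w9')
o=robot.observe();print(o['tcp_pos'],o['tool_rot'],o['wrist_force'],o['qpos'])
E
```

```text
t: 13.88
tcp_pos: [0.5037, 0.0175, 0.319]
tool_rot: [179.9, -0.0, -102.9]
wrist_force: [-0.3, -0.4, -2.8]
width: 0.173
[0.5037252  0.01745421 0.31902332] [ 1.79925552e+02 -1.35989263e-02 -1.02959110e+02] [-1.12227498e-04 -2.50206374e-01 -3.12418033e+00] [-7.28282422e+00  1.24340667e+01  7.13845187e+00  8.47798133e+01
 -6.16872447e-03 -8.43237015e+01]
```

View pics/w9.png

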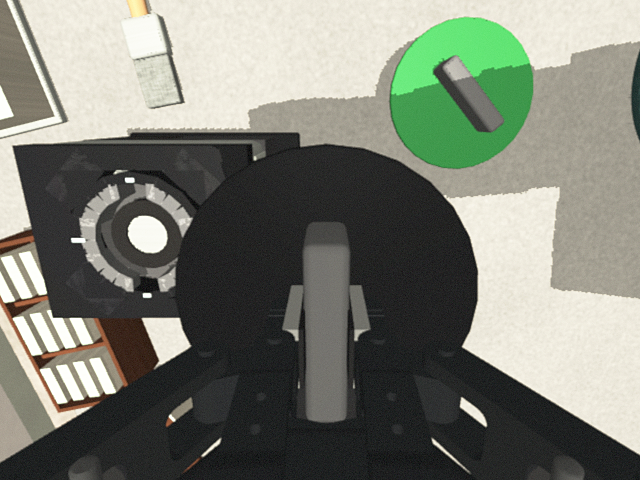

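Run:
```python
from h import *
f=load('w9');W=world(f);im=f['im'].astype(int)
cv2.imwrite('pics/w9c.png',cv2.resize(f['im'][140:325,10:210,::-1],(648,600),interpolation=cv2.INTER_CUBIC))
# bright disc
g=im.min(2); m=(g>200).astype(np.uint8); n,l,s,c=cv2.connectedComponentsWithStats(m)
for i in range(1,n):
    if s[i,4]>8 and s[i,0]<200 and 150<c[i][1]<320:
        q=W[l==i]; print(s[i],c[i].round(1),np.median(q,0).round(4), q.mean(0).round(4), plane(f,*c[i],.186).round(4))
# collar ring top
d=np.hypot(W[...,0]-.645,W[...,1])
m=(d<.07)&(W[...,2]>.1835)&(W[...,2]<.19); m[:, 200:]=0
p=W[m]; print(m.sum(),np.median(p[:,2]))
from scipy.optimize import least_squares
# cover plate plane
m2=(W[...,2]>.172)&(W[...,2]<.1835)&(d<.13); q=W[m2]; print('cover',m2.sum(),np.median(q[:,2]),cv2.minAreaRect((q[:,:2]*1000).astype(np.float32)))
# outer edge: angular max radius
c0=np.array([.6455,-.001])
for it in range(4):
    a=np.arctan2(p[:,1]-c0[1],p[:,0]-c0[0]); r=np.hypot(p[:,0]-c0[0],p[:,1]-c0[1])
    P=[];I=[]
    for k in np.arange(-np.pi,np.pi,.1):
        s=(a>k)&(a<k+.1)
        if s.sum()>8:
            P.append(p[s][np.argmax(r[s]),:2]); I.append(p[s][np.argmin(r[s]),:2])
    P=np.array(P);I=np.array(I)
    fo=least_squares(lambda x:np.hypot(P[:,0]-x[0],P[:,1]-x[1])-x[2],[*c0,.05],loss='soft_l1',f_scale=.001)
    fi=least_squares(lambda x:np.hypot(I[:,0]-x[0],I[:,1]-x[1])-x[2],[*c0,.035],loss='soft_l1',f_scale=.001)
    c0=fo.x[:2]
print('outer',fo.x.round(4),'inner',fi.x.round(4),len(P))
```

```text
[125 178   9   5  41] [129.2 179.8] [ 0.636  -0.0462  0.1861] [ 0.6362 -0.0461  0.1862] [ 0.6363 -0.0461  0.186 ]
[110 190   4   5  15] [111.2 191.9] [ 0.6525 -0.0407  0.1861] [ 0.6525 -0.0407  0.1859] [ 0.6524 -0.0407  0.186 ]
[148 191   6   8  26] [150.7 194.8] [ 0.625  -0.0321  0.1856] [ 0.6251 -0.0321  0.1856] [ 0.625  -0.0322  0.186 ]
[111 196   4   3   9] [112.7 197.1] [ 0.6533 -0.0369  0.1858] [ 0.653  -0.0368  0.1858] [ 0.6529 -0.0368  0.186 ]
[ 128  216   39   37 1110] [147.2 233.9] [ 0.6463 -0.0018  0.1707] [ 0.646  -0.0018  0.1717] [ 0.6382 -0.0045  0.186 ]
[179 219   6   6  27] [181.5 221.1] [ 0.6099 -0.0081  0.1858] [ 0.6097 -0.008   0.1856] [ 0.6095 -0.0081  0.186 ]
[ 81 222  14   4  33] [ 87.8 224. ] [ 0.6788 -0.0216  0.1856] [ 0.6792 -0.0217  0.1856] [ 0.679  -0.0218  0.186 ]
[ 71 238  15   5  67] [ 78.  239.9] [ 0.6912 -0.0118  0.1861] [ 0.6881 -0.0124  0.1903] [ 0.6913 -0.0117  0.186 ]
[ 19 252  28  43 491] [ 33.2 271.8] [0.8335 0.0273 0.0778] [0.8323 0.0282 0.0793] [0.7361 0.0049 0.186 ]
[  1 256  31  43 505] [ 15.9 276.6] [0.8543 0.0294 0.0778] [0.8547 0.0297 0.0775] [0.7511 0.0056 0.186 ]
[  0 272  15  31 223] [  4.9 290.6] [0.8732 0.0431 0.078 ] [0.8739 0.0421 0.0778] [0.7651 0.0147 0.186 ]
[126 279   5   8  22] [127.5 282.3] [0.668  0.0298 0.1858] [0.6677 0.0299 0.1858] [0.6676 0.0298 0.186 ]
[143 293   8   5  36] [146.5 295. ] [0.6567 0.0434 0.1864] [0.6566 0.0434 0.1865] [0.6569 0.0435 0.186 ]
5921 0.18559041278143862
cover 19587 0.17947871772511598 ((646.8662109375, -1.5495834350585938), (140.75485229492188, 171.22030639648438), 77.03800964355469)
outer [ 0.6468 -0.002   0.0513] inner [ 0.646  -0.0017  0.0332] 54
```

View pics/w9c.png

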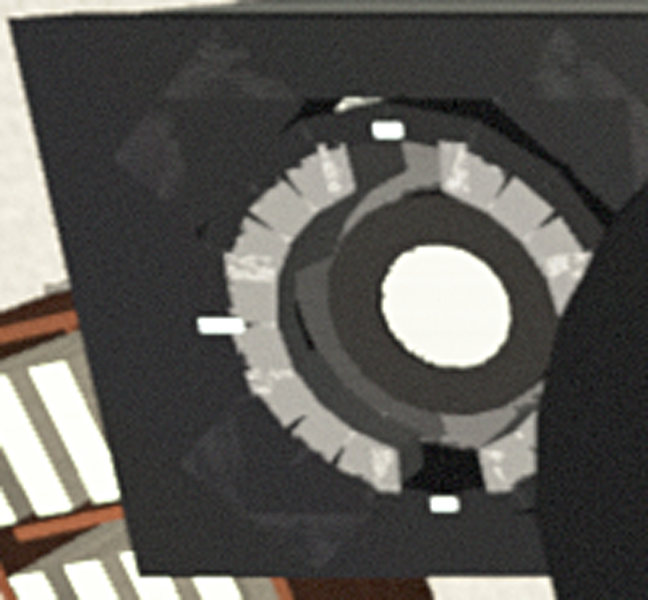

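Run:
```python
from h import *
from scipy.optimize import least_squares
for tag,tcp in [('w8',[.53972,-.26993,.09752]),('w9',[.50373,.01745,.31902])]:
    f=load(tag);W=world(f)-np.array(tcp)
    r=np.hypot(W[...,0],W[...,1])
    m=(r<.08)&(W[...,2]<.001)&(W[...,2]>-.013); m[300:]=0
    p=W[m]; print(tag,m.sum(),np.median(p[:,2]))
    # plane tilt
    A=np.c_[p[:,:2],np.ones(len(p))]; co=np.linalg.lstsq(A,p[:,2],rcond=None)[0]; print('tilt deg',np.degrees(co[:2]).round(2),co[2].round(4))
    a=np.arctan2(p[:,1],p[:,0]);rr=np.hypot(p[:,0],p[:,1]);P=[]
    for k in np.arange(-np.pi,np.pi,.05):
        s=(a>k)&(a<k+.05)
        if s.sum()>8 and rr[s].max()>.055: P.append(p[s][np.argmax(rr[s]),:2])
    P=np.array(P); fo=least_squares(lambda x:np.hypot(P[:,0]-x[0],P[:,1]-x[1])-.066,[0,0],loss='soft_l1',f_scale=.001); print(len(P),fo.x)
```

```text
w8 34112 -0.005747938795038932
tilt deg [-0.17  0.13] -0.0057
64 [0.00047008 0.00073339]
w9 34110 -0.005754113502525138
tilt deg [-0.16  0.18] -0.0057
64 [0.00087205 0.00070129]
```

```bash
python3 -m pendant '[{"tx":0.12,"ty":-0.016,"tz":0,"wx":0,"wy":0,"wz":0},{"tx":0.16,"ty":-0.022,"tz":0,"wx":0,"wy":0,"wz":0},{"tx":0.13,"ty":-0.018,"tz":0,"wx":0,"wy":0,"wz":0},{"tx":0.063,"ty":-0.01,"tz":0,"wx":0,"wy":0,"wz":0},{"tx":0,"ty":0,"tz":-0.1,"wx":0,"wy":0,"wz":0},{"tx":0,"ty":0,"tz":0,"wx":0,"wy":0,"wz":0},{"tx":0,"ty":0,"tz":0,"wx":0,"wy":0,"wz":0},{"tx":0,"ty":0,"tz":0,"wx":0,"wy":0,"wz":0}]'
python3 - <<'E'
from h import *
o=robot.observe();print(o['tcp_pos'],o['tool_rot'],o['wrist_force'],o['qpos'])
E
```

```text
t: 14.92
tcp_pos: [0.6457, -0.0017, 0.2905]
tool_rot: [-180.0, -0.0, -102.9]
wrist_force: [0.2, 1.2, -2.7]
width: 0.168
[ 0.64574582 -0.00174803  0.29049437] [-1.79956022e+02 -1.47986482e-03 -1.02900133e+02] [ 0.18373803  1.22188355 -2.72215938] [-7.37637215e+00  2.75912522e+01  2.59863309e+01  8.83514473e+01
 -5.70625211e-03 -8.44762423e+01]
```

```bash
python3 -m pendant '[{"tx":0,"ty":-0.002,"tz":-0.02,"wx":0,"wy":0,"wz":0},{"tx":0,"ty":0,"tz":-0.02,"wx":0,"wy":0,"wz":0},{"tx":0,"ty":0,"tz":0,"wx":0,"wy":0,"wz":0}]'
python3 -m pendant '[{"tx":0,"ty":0,"tz":-0.013,"wx":0,"wy":0,"wz":0},{"tx":0,"ty":0,"tz":-0.01,"wx":0,"wy":0,"wz":0},{"tx":0,"ty":0,"tz":0,"wx":0,"wy":0,"wz":0}]'
```

```text
t: 15.3
tcp_pos: [0.6453, -0.0021, 0.2766]
tool_rot: [179.9, -0.0, -102.9]
wrist_force: [0.7, -0.1, -2.1]
width: 0.171
t: 15.68
tcp_pos: [0.6456, -0.0021, 0.2705]
tool_rot: [180.0, -0.0, -102.9]
wrist_force: [-0.3, 1.1, 0.1]
width: 0.166
```

```bash
python3 -m pendant '[{"tx":0,"ty":0,"tz":-0.01,"wx":0,"wy":0,"wz":0},{"tx":0,"ty":0,"tz":-0.007,"wx":0,"wy":0,"wz":0},{"tx":0,"ty":0,"tz":0,"wx":0,"wy":0,"wz":0}]'
python3 -m pendant '[{"tx":0,"ty":0,"tz":-0.01,"wx":0,"wy":0,"wz":0},{"tx":0,"ty":0,"tz":-0.004,"wx":0,"wy":0,"wz":0},{"tx":0,"ty":0,"tz":0,"wx":0,"wy":0,"wz":0}]'
```

```text
t: 16.05
tcp_pos: [0.6457, -0.0022, 0.2655]
tool_rot: [180.0, -0.0, -102.9]
wrist_force: [-2.1, 1.2, 6.1]
width: 0.172
t: 16.42
tcp_pos: [0.6457, -0.0022, 0.2617]
tool_rot: [-180.0, -0.0, -102.9]
wrist_force: [-2.7, 0.4, 9.3]
width: 0.171
```

```bash
python3 -m pendant '[{"tx":0,"ty":0,"tz":-0.003,"wx":0,"wy":0,"wz":0},{"tx":0,"ty":0,"tz":0,"wx":0,"wy":0,"wz":0},{"tx":0,"ty":0,"tz":0,"wx":0,"wy":0,"wz":0}]'
python3 -m pendant '[{"tx":0,"ty":0,"tz":-0.0025,"wx":0,"wy":0,"wz":0},{"tx":0,"ty":0,"tz":0,"wx":0,"wy":0,"wz":0},{"tx":0,"ty":0,"tz":0,"wx":0,"wy":0,"wz":0}]'
```

```text
t: 16.8
tcp_pos: [0.6457, -0.0022, 0.2609]
tool_rot: [-180.0, -0.0, -102.9]
wrist_force: [-2.4, 0.2, 10.4]
width: 0.17
t: 17.18
tcp_pos: [0.6457, -0.0022, 0.2603]
tool_rot: [-180.0, -0.0, -102.9]
wrist_force: [-2.7, 1.1, 11.3]
width: 0.175
```

```bash
python3 -m pendant '[{"tx":-0.001,"ty":0,"tz":0,"wx":0,"wy":0,"wz":-0.025},{"tx":0,"ty":0,"tz":0,"wx":0,"wy":0,"wz":-0.025},{"tx":0,"ty":0,"tz":0,"wx":0,"wy":0,"wz":-0.025},{"tx":0,"ty":0,"tz":0,"wx":0,"wy":0,"wz":0}]'
python3 - <<'E'
from h import *
o=robot.observe();print(o['wrist_torque'],o['wrist_force'],o['tcp_pos'])
E
```

```text
t: 17.68
tcp_pos: [0.6458, -0.0022, 0.2604]
tool_rot: [-179.9, 0.0, -116.5]
wrist_force: [-0.1, 0.5, 10.7]
width: 0.17
[ 0.02702893  0.16401128 -0.09899907] [-0.14516993  0.46220538 10.71750642] [ 0.64583279 -0.00223241  0.26044615]
```

```bash
python3 -m pendant '[{"tx":0,"ty":0,"tz":0,"wx":0,"wy":0,"wz":-0.04},{"tx":0,"ty":0,"tz":0,"wx":0,"wy":0,"wz":-0.04},{"tx":0,"ty":0,"tz":0,"wx":0,"wy":0,"wz":-0.04},{"tx":0,"ty":0,"tz":0,"wx":0,"wy":0,"wz":-0.04},{"tx":0,"ty":0,"tz":0,"wx":0,"wy":0,"wz":-0.04},{"tx":0,"ty":0,"tz":0,"wx":0,"wy":0,"wz":-0.04},{"tx":0,"ty":0,"tz":0,"wx":0,"wy":0,"wz":-0.04},{"tx":0,"ty":0,"tz":0,"wx":0,"wy":0,"wz":-0.04},{"tx":0,"ty":0,"tz":0,"wx":0,"wy":0,"wz":-0.04},{"tx":0,"ty":0,"tz":0,"wx":0,"wy":0,"wz":0}]'
python3 - <<'E'
from h import *
o=robot.observe();print(o['wrist_torque'],o['wrist_force'],o['tcp_pos'],o['tool_rot'])
E
```

```text
t: 18.92
tcp_pos: [0.6459, -0.0023, 0.2604]
tool_rot: [180.0, 0.1, 178.7]
wrist_force: [-0.4, 0.8, 10.9]
width: 0.169
[ 0.02884633  0.14670784 -0.1681835 ] [-0.39046734  0.78226545 10.86851403] [ 0.64586744 -0.00228541  0.26041866] [1.79962696e+02 1.39678940e-01 1.78696044e+02]
```

Now at 78°; 11.7° to go, in small steps.

```bash
python3 -m pendant '[{"tx":0,"ty":0,"tz":0,"wx":0,"wy":0,"wz":-0.025},{"tx":0,"ty":0,"tz":0,"wx":0,"wy":0,"wz":-0.02},{"tx":0,"ty":0,"tz":0,"wx":0,"wy":0,"wz":-0.01},{"tx":0,"ty":0,"tz":0,"wx":0,"wy":0,"wz":0}]'
python3 - <<'E'
from h import *
o=robot.observe();print(o['wrist_torque'],o['wrist_force'],o['tcp_pos'],o['tool_rot'])
E
python3 -m pendant '[{"tx":0,"ty":0,"tz":0,"wx":0,"wy":0,"wz":-0.01},{"tx":0,"ty":0,"tz":0,"wx":0,"wy":0,"wz":0}]'
python3 - <<'E'
from h import *
o=robot.observe();print(o['wrist_torque'],o['wrist_force'],o['tcp_pos'],o['tool_rot'])
E
```

```text
t: 19.42
tcp_pos: [0.6458, -0.0023, 0.2604]
tool_rot: [179.9, 0.1, 168.9]
wrist_force: [0.2, -0.7, 11.1]
width: 0.171
[-0.05672443  0.12729634  0.09163293] [ 0.17412061 -0.70349391 11.07499001] [ 0.64584668 -0.00227095  0.26042024] [1.79940275e+02 1.38328020e-01 1.68886554e+02]
t: 19.68
tcp_pos: [0.6459, -0.0023, 0.2604]
tool_rot: [179.9, 0.1, 167.1]
wrist_force: [-1.0, 0.3, 11.0]
width: 0.175
[-0.0403769   0.12047553  0.02254158] [-1.01234174  0.33282979 10.9703302 ] [ 0.64585229 -0.00226895  0.26040121] [1.79935104e+02 1.36893699e-01 1.67086393e+02]
```

```bash
python3 -m pendant '[{"tx":0,"ty":0,"tz":0,"wx":0,"wy":0,"wz":-0.007},{"tx":0,"ty":0,"tz":0,"wx":0,"wy":0,"wz":0}]'
python3 - <<'E'
from h import *
o=robot.observe();print(o['wrist_torque'],o['tool_rot'])
E
python3 -m pendant '[{"tx":0,"ty":0,"tz":0,"wx":0,"wy":0,"wz":-0.007},{"tx":0,"ty":0,"tz":0,"wx":0,"wy":0,"wz":0}]'
python3 - <<'E'
from h import *
o=robot.observe();print(o['wrist_torque'],o['tool_rot'])
E
```

```text
t: 19.92
tcp_pos: [0.6459, -0.0023, 0.2604]
tool_rot: [179.9, 0.1, 165.8]
wrist_force: [-1.4, 0.6, 11.3]
width: 0.168
[0.03609917 0.15266638 0.10118253] [1.79930682e+02 1.44866446e-01 1.65836514e+02]
t: 20.18
tcp_pos: [0.6459, -0.0023, 0.2604]
tool_rot: [179.9, 0.1, 164.6]
wrist_force: [-0.1, 0.1, 10.2]
width: 0.164
[-0.04123785  0.14128418  0.06918875] [1.79929457e+02 1.40089678e-01 1.64577786e+02]
```

Run:
```python
from h import *
grab('wrist','w10')
f=load('w10');W=world(f);tcp=robot.observe()['tcp_pos'];D=W-tcp
m=(np.hypot(D[...,0],D[...,1])<.045)&(D[...,2]>.018)&(D[...,2]<.032)&(f['im'].max(2)>55)
p=W[m];print(m.sum(),cv2.minAreaRect((p[:,:2]*1000).astype(np.float32)))
m=(np.hypot(D[...,0],D[...,1])<.08)&(abs(D[...,2]+.006)<.008);m[300:]=0;print(np.median(W[m][:,2]))
```

```text
8514 ((645.4171142578125, -3.9441604614257812), (38.33356857299805, 70.75477600097656), 57.073387145996094)
0.25459468603338187
```

View pics/w10.png

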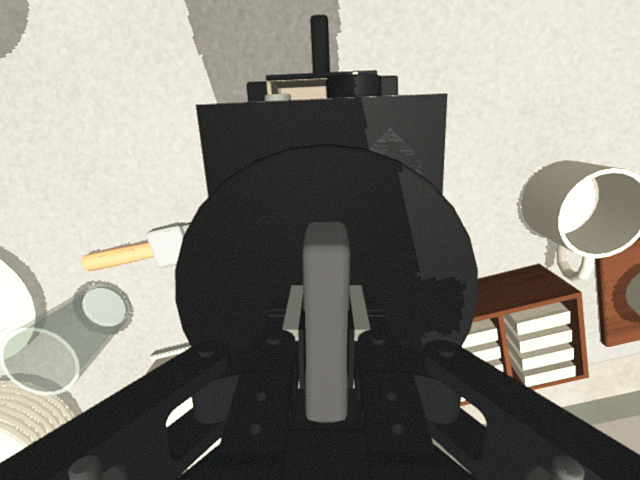

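```bash
python3 -m pendant '[{"tx":0,"ty":0,"tz":0,"wx":0,"wy":0,"wz":0.009},{"tx":0,"ty":0,"tz":0.006,"wx":0,"wy":0,"wz":0},{"tx":0,"ty":0,"tz":0.006,"wx":0,"wy":0,"wz":0},{"tx":0,"ty":0,"tz":0,"wx":0,"wy":0,"wz":0}]'
python3 -m pendant '[{"tx":0,"ty":0,"tz":0.005,"wx":0,"wy":0,"wz":0},{"tx":0,"ty":0,"tz":0.003,"wx":0,"wy":0,"wz":0},{"tx":0,"ty":0,"tz":0,"wx":0,"wy":0,"wz":0}]'
```

```text
t: 20.72
tcp_pos: [0.6459, -0.0023, 0.2638]
tool_rot: [179.9, 0.1, 166.2]
wrist_force: [0.4, -0.5, 7.6]
width: 0.172
t: 21.1
tcp_pos: [0.6458, -0.0023, 0.266]
tool_rot: [179.9, 0.1, 166.2]
wrist_force: [0.1, -1.2, 6.6]
width: 0.173
```

```bash
python3 -m pendant '[{"tx":0,"ty":0,"tz":0.004,"wx":0,"wy":0,"wz":0},{"tx":0,"ty":0,"tz":0,"wx":0,"wy":0,"wz":0}]'
python3 -m pendant '[{"tx":0,"ty":0,"tz":0.003,"wx":0,"wy":0,"wz":0},{"tx":0,"ty":0,"tz":0,"wx":0,"wy":0,"wz":0}]'
```

```text
t: 21.35
tcp_pos: [0.6457, -0.0023, 0.2664]
tool_rot: [179.9, 0.0, 166.2]
wrist_force: [4.6, 0.1, -0.4]
width: 0.174
t: 21.6
tcp_pos: [0.6457, -0.0023, 0.2665]
tool_rot: [179.9, -0.0, 166.2]
wrist_force: [7.4, -0.9, -10.2]
width: 0.17
```

```bash
python3 -m pendant '[{"tx":0,"ty":0,"tz":-0.004,"wx":0,"wy":0,"wz":0},{"tx":0,"ty":0,"tz":0,"wx":0,"wy":0,"wz":0}]'
python3 -m pendant '[{"tx":0,"ty":0,"tz":0,"wx":0,"wy":0,"wz":0},{"tx":0,"ty":0,"tz":0,"wx":0,"wy":0,"wz":0},{"tx":0,"ty":0,"tz":0,"wx":0,"wy":0,"wz":0},{"tx":0,"ty":0,"tz":0,"wx":0,"wy":0,"wz":0},{"tx":0,"ty":0,"tz":0.05,"wx":0,"wy":0,"wz":0},{"tx":0,"ty":0,"tz":0.1,"wx":0,"wy":0,"wz":0},{"tx":0,"ty":0,"tz":0.15,"wx":0,"wy":0,"wz":0},{"tx":-0.1,"ty":0,"tz":0.1,"wx":0,"wy":0,"wz":0},{"tx":-0.1,"ty":0,"tz":0,"wx":0,"wy":0,"wz":0},{"tx":-0.1,"ty":0,"tz":0,"wx":0,"wy":0,"wz":0},{"tx":0,"ty":0,"tz":0,"wx":0,"wy":0,"wz":0},{"tx":0,"ty":0,"tz":0,"wx":0,"wy":0,"wz":0}]' 0
python3 - <<'E'
from h import *
grab('wrist','w11');grab('top','top11');grab('scene','scene11');o=robot.observe();print(o['tcp_pos'],o['t'])
f=load('scene11');cv2.imwrite('pics/sc11c.png',cv2.resize(f['im'][130:400,150:510,::-1],(800,600),interpolation=cv2.INTER_CUBIC))
for tag in ['w11','top11','scene11']:
    f=load(tag);W=world(f);d=np.hypot(W[...,0]-.6464,W[...,1]+.0017)
    m=(d<.085)&(W[...,2]>.255)&(W[...,2]<.27);p=W[m];
    if m.sum()>20: print(tag,'lid',m.sum(),np.median(p,0).round(4),cv2.minEnclosingCircle((p[:,:2]*1000).astype(np.float32)))
    m=(d<.05)&(W[...,2]>.285)&(W[...,2]<.305);p=W[m]
    if m.sum()>20:print('bar',m.sum(),np.median(p[:,2]).round(4),cv2.minAreaRect((p[:,:2]*1000).astype(np.float32)))
    th=np.deg2rad(-12.95); X=np.array([np.cos(th),np.sin(th)]);Y=np.array([-np.sin(th),np.cos(th)])
    G=(W[...,:2]-np.array([.6464,-.0017]));gx=G@X;gy=G@Y
    m=(gx>-.112)&(gx<-.088)&(abs(gy)<.06)&(W[...,2]>.083)&(W[...,2]<.095)
    if m.sum()>5:print('panel',m.sum(),np.percentile(gx[m],[2,50,98]).round(4),np.percentile(gy[m],[2,98]).round(4),np.median(W[m][:,2]))
    m=(gx>-.17)&(gx<-.115)&(abs(gy)<.03)&(W[...,2]>.066)&(W[...,2]<.09)
    if m.sum()>5:print('handle',m.sum(),np.percentile(gx[m],[0,100]).round(4),np.polyfit(gx[m],gy[m],1).round(4),np.percentile(gy[m],[2,98]).round(4),np.median(W[m][:,2]))
E
```

```text
t: 21.85
tcp_pos: [0.6456, -0.0022, 0.2664]
tool_rot: [179.9, 0.0, 166.2]
wrist_force: [4.0, -0.8, 1.0]
width: 0.171
t: 23.35
tcp_pos: [0.5557, -0.0022, 0.3863]
tool_rot: [179.9, 0.0, 166.2]
wrist_force: [-0.1, 0.6, -0.7]
width: 0.998
[ 0.55599906 -0.00225594  0.38573396] 23.5
w11 lid 16489 [0.6385 0.001  0.2606] ((646.6262817382812, -2.7075178623199463), 66.03385162353516)
bar 1960 0.2923 ((646.0239868164062, -2.4317264556884766), (16.06951904296875, 71.58663177490234), 76.19901275634766)
panel 351 [-0.1092 -0.107  -0.091 ] [-0.0424  0.0422] 0.08801191437187045
handle 387 [-0.1516 -0.1151] [-0.0032 -0.0009] [-0.0069  0.006 ] 0.07728816738120081
scene11 lid 1245 [0.6498 0.0105 0.2629] ((645.240234375, -0.5089278221130371), 68.97132110595703)
bar 176 0.2937 ((646.6466674804688, -0.3913536071777344), (24.82061767578125, 70.36099243164062), 74.85086059570312)
panel 15 [-0.1106 -0.1072 -0.0979] [0.0261 0.0454] 0.08993466838381492
handle 62 [-0.1526 -0.1172] [0.0845 0.015 ] [-0.0055  0.0105] 0.07772079280110189
```

View pics/w11.png

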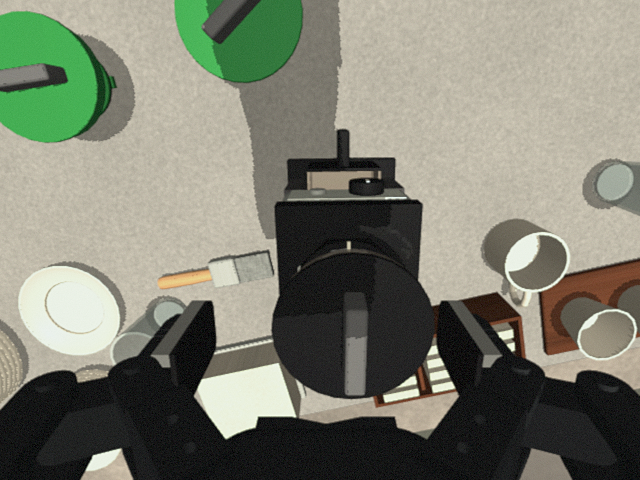

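View pics/sc11c.png

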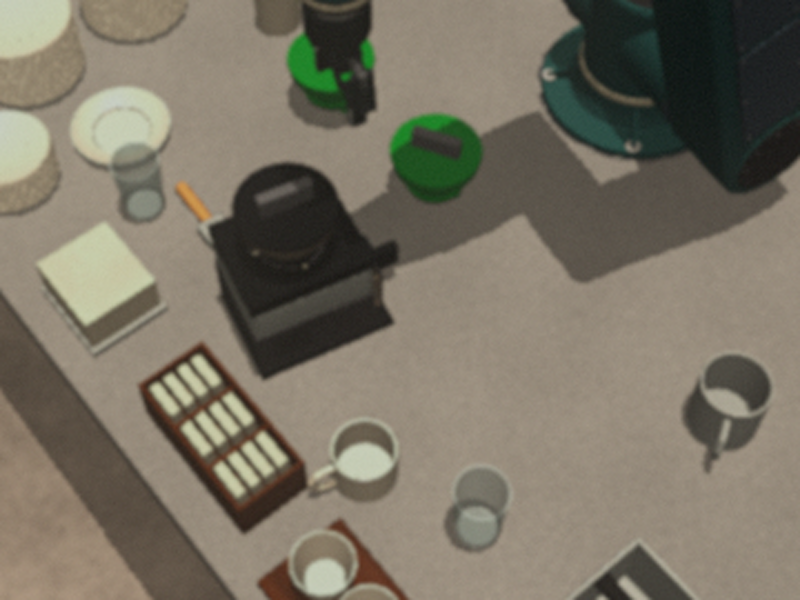

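```bash
python3 -c "
from station import robot
print(robot.observe()['wrist_force']); print(robot.close_job())"
```

```text
[-0.46264998  0.07793833  0.15580325]
the job is handed in; nothing more can be done
None
```

The grounds container is in the bay and the bean hopper is locked on the collar. I handed the job in at about 23.5 s, with the gripper open and clear of everything.

- **Container:** I held it by its handle and slid it in until it met the back wall, with about 30 N each along the push and vertically at the wrist. My last wrist-camera check put its centre at x ≈ -67.6 mm in the grinder frame. It was about 0.5 mm off sideways and straight to well under a degree. The panel top stood about 88 mm above the table, where 89 mm is expected.
- **Hopper:** I took the black hopper and left the green look-alikes. I pushed it down about 10.4 mm with roughly 11 N, turned it a quarter-turn clockwise, and let it spring up. A 10 N pull upwards did not lift it, so the lugs are in the notches. Afterwards its underside was at about 168.6 mm, its axis about 1 mm off the collar axis, and the bar within 1° of front to back.
- **Checks that disagreed:**
  - The top camera read about 2 mm off from the wrist camera, so I used the wrist camera's values.
  - I felt no firm stop at the end of the turn, even 2.4° past nominal, so I turned back about 1.6° before letting the hopper rise.
  - The scene camera's coarser figures differ by up to about 2 mm for the hopper.
- **Crockery and brush:** I never came near them, and in the last pictures they look to be where they were. I did not measure their positions again.

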